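# Log a snap gauge with the bench scanner

### The job

Lay the fork-shaped steel snap gauge flat in the shaped bay of the white tray in front of the scanner, forked end in the wide end, without dropping it. Then, with the gauge lying there, pinch the scanner's trigger and the back of its grip between the two fingers, squeeze the trigger all the way in for a moment, and let it spring back out. Leave the other things on the bench where they are.

Things in the scene. Friction and masses are not known exactly. Their poses are not given: they have to be found in the camera images.
- gauge: Loose flat bare-steel snap gauge, a two-pronged fork 125 mm long, 12 mm thick, 0.3 kg. Origin on its underside where to grip it (about its centre of mass); x along it towards the fork, z up. Shank 24 mm wide, x = -60 to +22 mm; forked head 52 mm wide (y), x = +22 to +65 mm, prongs 13 mm wide, slot of 26 mm open at the +x end.
- jaws (a point): Point in the gauge's forked head, on its centre line, 50 mm from the gauge's origin towards the fork, at mid thickness.
- tray: White plastic tray fixed to the bench at the foot of the scanner's slope, 160 mm long (x) by 90 mm (y). Origin at its underside; base plate 8 mm thick; low walls rise 10 mm above the plate around one bay shaped like the gauge with about 5 mm of play all round.
- bay (a point): On the bay's floor (8 mm above the bench), where the gauge's origin lies when in place; axes as the gauge's then. Wide end at +x: inner wall faces y = +-31 mm for x = 26 to 78 mm, end wall x = 70 mm. Narrow end: inner faces y = +-17 mm for x = -39 to -73 mm, end wall x = -65 mm. No walls from x = -39 to +26 mm: room for fingers beside the shank.
- scanner: Pistol-shaped hand scanner fixed on its side on a plywood board (200 x 210 mm) sloping up at 38 degrees away from the tray. Origin on the board's surface at its centre, 85 mm above the bench; x up the slope, y across it, z square out of the board, leaning towards the tray. The head, 54 mm high, covers y = +16 to +88, x = -91 to +45 mm, its window facing down-slope.
- grip: The scanner's black handle, fixed, reaching from the head towards -y. Axes as the scanner's; origin at scanner (21, 0, 25) mm, on the handle's centre line; it spans y = -95 to +20, x = -16 to +16, z = -11 to +11 mm. Its back is the face at x = +16 mm. There is 14 mm of space under it, except a saddle under its end (y below -50 mm).
- trigger (a joint): Angle of the grey sprung trigger: 0 = out (released), 0.22 rad = squeezed all the way in towards the grip. Hinge axis along the scanner's z at scanner (-13, 15) mm; fully in takes about 8 N at the trigger pad. It springs back by itself.
- trigger_pad (a point): Centre of the trigger's front (down-slope) face, where a finger presses, 40 mm from the hinge; at scanner (-17, -25, 25) mm when out. The trigger is a bar 58 mm long (y), 8 mm deep, 20 mm thick, 14 mm in front of the grip. Pressing moves it up the slope (+x). Trigger and grip together measure 54 mm across, along the slope; 45 mm squeezed.
- bar: Loose plain straight steel bar, 125 x 24 x 12 mm, no fork: not the gauge, leave it. Origin under its centre.
- tube_a: Loose clear plastic tube standing on end, 44 mm diameter, 55 mm high. Origin under its centre. Leave it.
- tube_b: Second such clear tube. Leave it.
- bottle: Loose white glue bottle, 44 mm diameter, 100 mm high. Leave it.
- caliper: Loose caliper lying flat, 190 mm long, 15 mm high. Origin under its centre. Leave it.
- marker: Loose marker pen, 110 x 18 x 14 mm, lying. Leave it.
Things that resemble listed ones, but are neither listed nor needed, are in the scene too. There is more than one size of the tray; the one meant has the size given above.

How it is judged:
By the outcome, as a careful person would: the job done as asked, in the order asked, and still so for the second after the job is handed in, with the robot touching nothing.
It also fails if it takes over 45 s, if anything falls off the work surface, if the arm or the gripper's body presses on something with over 40 N, if the wrist force passes 120 N, or if a joint passes its speed limit or range.

### The arm

A 7-joint arm with a two-finger parallel gripper is mounted at the origin on the work surface. World frame = base frame: x ahead of the robot, y to its left, z up, the work surface at z = 0. Lengths are in m, angles in rad, forces in N, time in s.
With the tool pointing down it reaches from about 0.4 to 0.875 m from the base axis. Payload 19.3 kg.
Tool frame: the origin (TCP) lies at the very end of the fingers, on their centre line; the grasp point (between the pads) lies 19 mm behind it; z points along the fingers, y is the line along which they close (so a half turn about z gives the same grasp; the last joint's range is limited). The gripper opens to 85 mm and grips with 20 to 120 N. Pads are 22 mm wide; open, the fingers measure 114 mm over their backs; the gripper's body (76 mm by 85 mm) begins 54 mm behind the grasp point. The pads swing forward as they close: fully open they stand 13 mm farther back than shut.
Start: joints at [1.164, 0.521, -0.036, 1.599, 0.021, 1.021, -0.113], TCP at [0.207, -0.59, 0.231] pointing down, gripper open.
Joint ranges: [-2.91, 2.91], [-0.3, 2.13], [-1.5, 1.42], [0.17, 2.43], [-1.26, 4.41], [0.16, 1.93], [-2.52, 2.52]. Speed limits (rad/s): [1.89, 1.89, 2.39, 2.39, 3.01, 3.01, 3.01].

### API

Orientations are given as [roll, pitch, yaw] about the fixed x, y, z axes, in that order (R = Rz(yaw) Ry(pitch) Rx(roll)).
In Python, from workcell import observe, grab_frame, job_done gives the robot as it stands.
- The arm moves only by the tool move_arm, never from a script. Its argument "plan" is a list that holds one entry, the list of rows, each a list of 7 numbers: the shift along the tool's x, y, z each as a share of 0.02 m, from -1 to 1, then the turn, a rotation vector about the tool's x, y, z each as a share of 6 degrees, from -1 to 1, then the opening, from -1 (shut) to 1 (fully open). A call has exactly 10 rows; each row shifts and turns the commanded pose from where the row before left it, along the tool's axes as they then stand; what a row does not reach is not made up. A row lasts 1/10 s, in which the tool goes at most 50 mm and 8.59 degrees, less where a joint would pass 70% of its speed; a pose out of reach is approached as far as the arm can. A call with a number of a shift or a turn outside -1 to 1 is refused whole. A call with a gripper value outside its range is refused whole. The fingers move at their own pace and stop on an object; "grip_force" is the grip in N (left out, the last holds). Time passes only in rows, so rows that do not move let the fingers close, or fill a call up. It gives the time, the measured TCP pose, the force, the opening and the grip force at its end, in the units of the state.
- observe(): the state, without advancing time (a new reading comes with each control period).
- grab_frame(name): name is "scene" or "top"; returns a dict with "color" (420x560x3 uint8, red, green, blue), "intrinsics" (3x3 intrinsics, pixels), "position" and "orientation" of the camera in the world. Camera axes: x right, y down, z forward; pixel columns grow to the right and rows downward; lengths in m; the calibration is good to about 2 mm. A picture is of the moment at which its call begins. There is no depth.
- job_done(): hands the job in; it is judged then, once.
The state is a dict: "clock": time; "qpos": joint angles; "qd": joint speeds; "joint_efforts": joint torques, N m; "position": TCP position; "tool_rot": TCP orientation; "force": force on the tool from outside, world axes, zero at the start; "moment": the same for the moment, N m; "grip_width": finger opening in m; "finger_force": force on a finger pad.
Only numpy, scipy, OpenCV 4.12 (cv2) and the standard library are available. Lean on these libraries where they do the work, as an engineer would, in place of code of your own. Each camera call takes 0.05 s, during which the arm holds its last target. There are 200 camera calls.

## Working session

There is one attempt and no reset: what is moved stays moved. The work goes in short steps, Python scripts to look and compute and a tool call to move; the robot and the scene stay as the last step left them, time stands still between calls to the robot, and variables do not carry over. Pictures are saved under pics/ and viewed, at most 12 in all, crops included, and the job is handed in when it is done.

Besides the shell and the picture viewer there is one more tool, called after "Call:" as a command line: name --argument value ..., lists and objects as JSON in quotes. move_arm: Moves the arm, as the interface text tells. Shift numbers are shares of 0.02 m and turn numbers shares of 6 degrees, none past 1 either way. Its arguments: {"type":"object","properties":{"plan":{"type":"array"},"grip_force":{"type":"number"}},"required":["plan"]}

```bash
mkdir -p pics; ls
python3 - <<'E'
from workcell import *
import cv2
s=observe();print({k:s[k] for k in('clock','position','tool_rot','grip_width')})
for n in('scene','top'):
    f=grab_frame(n);cv2.imwrite(f'pics/{n}0.png',cv2.resize(f['color'][:,:,::-1],(784,588),interpolation=cv2.INTER_CUBIC));cv2.imwrite(f'/tmp/{n}0.png',f['color'][:,:,::-1])
    print(n,f['intrinsics'],f['position'],f['orientation'])
E
```

```text
pics
{'clock': 0.0, 'position': array([ 0.2063909 , -0.58957554,  0.23073192]), 'tool_rot': array([-3.14045086e+00,  8.57127169e-05,  3.36762906e-01]), 'grip_width': 0.08566871756103303}
scene [[426.41817875   0.         280.57733228]
 [  0.         426.41817875 210.37272041]
 [  0.           0.           1.        ]] [ 1.25327777 -0.14256182  0.92962988] [-2.37300125 -0.01842063  1.37148214]
top [[494.43557279   0.         273.16040443]
 [  0.         494.43557279 204.81813543]
 [  0.           0.           1.        ]] [0.4222356  0.03357083 1.27600227] [-3.11673581 -0.013915   -1.55455385]
```

View pics/scene0.png

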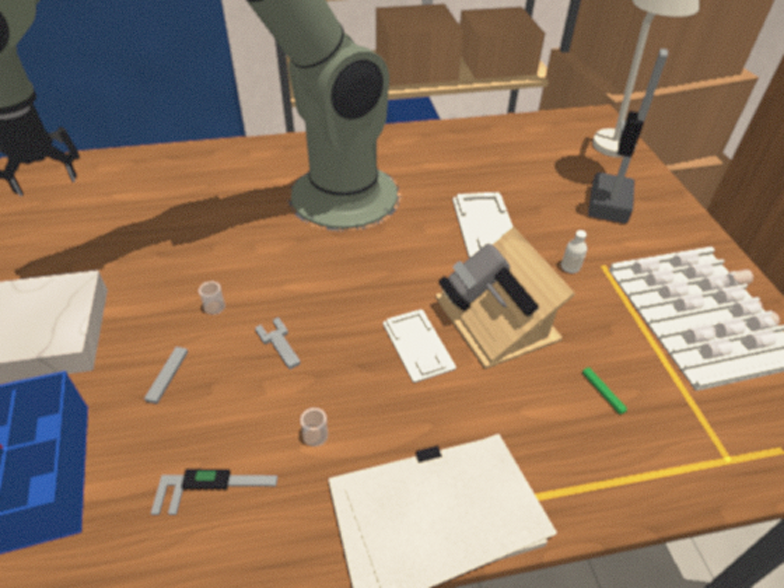

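View pics/top0.png

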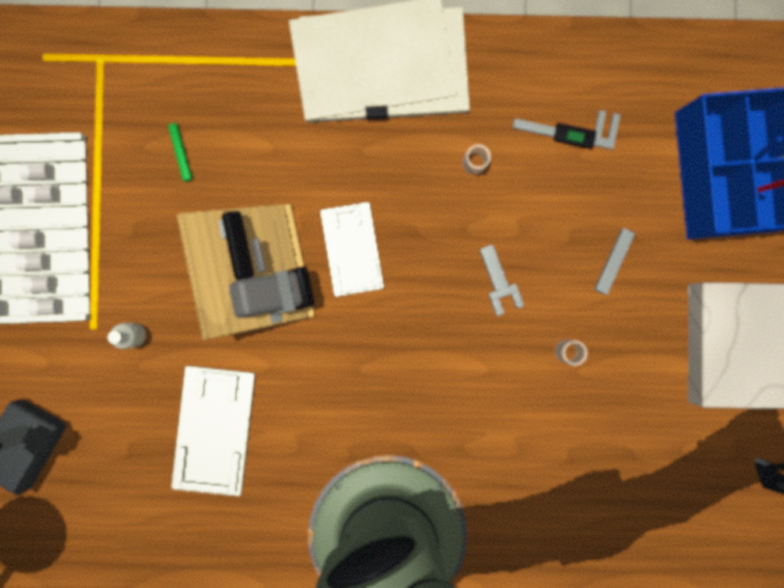

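Scene view: gauge at (278,343), bar (166,375), small tray (419,345), scanner (505,285). Top view: gauge at (502,280), small tray (351,249), scanner board (247,270). Next come contour measurements and a zoom on the tray and scanner.

```bash
cat > h.py <<'E'
import numpy as np,cv2
from scipy.spatial.transform import Rotation as R
from workcell import *
def rot(o): return R.from_euler('xyz',o).as_matrix()
def ray(f,uv):
    uv=np.atleast_2d(uv).astype(float);d=np.c_[uv,np.ones(len(uv))]@np.linalg.inv(f['intrinsics']).T
    return d@rot(f['orientation']).T
def onz(f,uv,z):
    d=ray(f,uv);p=np.array(f['position']);return p+d*((z-p[2])/d[:,2])[:,None]
def proj(f,P):
    c=(np.atleast_2d(P)-f['position'])@rot(f['orientation'])@f['intrinsics'].T;return c[:,:2]/c[:,2:]
def contours(f,m,box,amin=100):
    x0,y0,x1,y1=box;k=np.zeros(m.shape,np.uint8);k[y0:y1,x0:x1]=m[y0:y1,x0:x1]
    return [c for c in cv2.findContours(k,cv2.RETR_EXTERNAL,cv2.CHAIN_APPROX_NONE)[0] if cv2.contourArea(c)>amin]
E
python3 - <<'E'
from h import *
f=grab_frame('top');g=grab_frame('scene')
hsv=cv2.cvtColor(f['color'],cv2.COLOR_RGB2HSV)
grey=((hsv[...,1]<70)&(hsv[...,2]>70)).astype(np.uint8)
for c in contours(f,grey,(320,150,400,240)):
    P=onz(f,c[:,0],0.012)[:,:2]
    r=cv2.minAreaRect((P*1000).astype(np.float32));print('gauge',r)
    m=cv2.moments(c);q=onz(f,[[m['m10']/m['m00'],m['m01']/m['m00']]],.012);print('centroid',q,cv2.contourArea(c))
white=((hsv[...,1]<60)&(hsv[...,2]>170)).astype(np.uint8)
for c in contours(f,white,(220,130,290,225)):
    for z in(.008,):
        P=onz(f,c[:,0],z)[:,:2];r=cv2.minAreaRect((P*1000).astype(np.float32));print('tray',z,r,cv2.boxPoints(r))
a=cv2.resize(f['color'][135:250,115:285,::-1],None,fx=4.6,fy=4.6,interpolation=cv2.INTER_CUBIC)
cv2.imwrite('pics/c1.png',a)
b=cv2.resize(g['color'][155:290,260:420,::-1],None,fx=4.4,fy=4.4,interpolation=cv2.INTER_CUBIC);cv2.imwrite('pics/c2.png',b)
E
```

```text
gauge ((473.4613037109375, -194.6116485595703), (124.45722198486328, 52.99787521362305), 21.337434768676758)
centroid [[ 0.47056411 -0.19528642  0.012     ]] 486.0
tray 0.008 ((522.9948120117188, 74.41767883300781), (160.56585693359375, 91.56131744384766), 10.541891098022461) [[435.69116  104.73752 ]
 [452.44275   14.721621]
 [610.29846   44.09784 ]
 [593.5469   134.11374 ]]
```

View pics/c1.png

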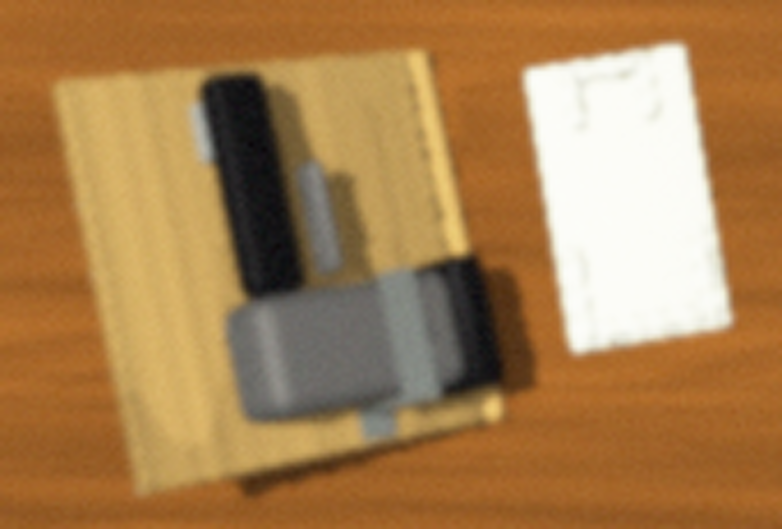

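View pics/c2.png

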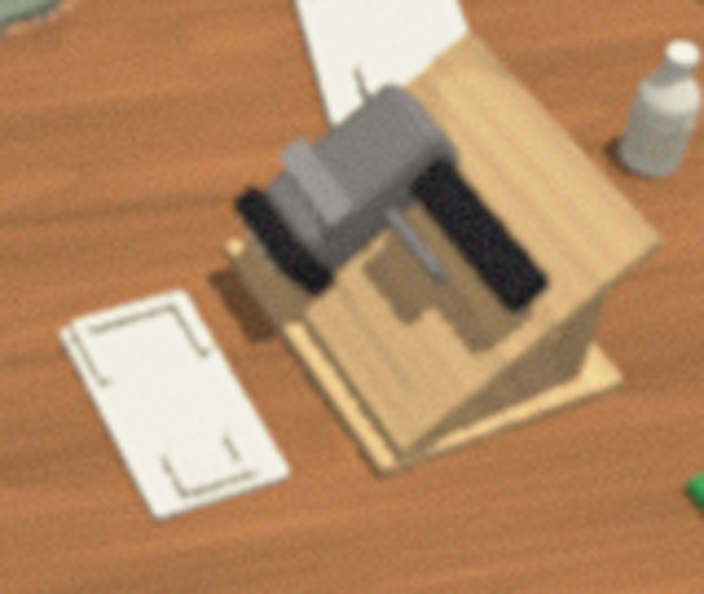

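Crop 1 (top view): the board's uphill corners are at crop (55,83) and (138,492), and the trigger's free end at (312,168). Crop 2 (scene view): the wide bracket is at the robot-side end of the tray (crop (140,340)) and the narrow bracket at the far end (205,475). The same uphill corners are at (658,238) and (465,35), and the trigger end at (440,272).

Run:
```python
from h import *
f=grab_frame('top');g=grab_frame('scene')
A=lambda u:np.array([115+(u[0]+.5)/4.6-.5,135+(u[1]+.5)/4.6-.5])
B=lambda u:np.array([260+(u[0]+.5)/4.4-.5,155+(u[1]+.5)/4.4-.5])
def tri(a,b):
    da=ray(f,a)[0];db=ray(g,b)[0];s=np.linalg.lstsq(np.c_[da,-db],g['position']-f['position'],rcond=None)[0]
    p=f['position']+da*s[0];q=g['position']+db*s[1];return (p+q)/2,np.linalg.norm(p-q)
for n,a,b in[('upfar',(55,83),(658,238)),('upnear',(138,492),(465,35)),('trigend',(312,168),(440,272))]:
    print(n,*tri(A(a),B(b)))
for a in((55,83),(138,492)):print('top@.1466',onz(f,A(a),.1466))
for b in((658,238),(465,35)):print('scene@.1466',onz(g,B(b),.1466))
# handle black mask
for fr,box,nm in((f,(150,145,185,205),'t'),(g,(345,180,390,230),'s')):
    m=(fr['color'].max(2)<60).astype(np.uint8)
    for c in contours(fr,m,box,60):
        print(nm,cv2.minAreaRect(c),cv2.boxPoints(cv2.minAreaRect(c)).round(1).tolist())
hsv=cv2.cvtColor(g['color'],cv2.COLOR_RGB2HSV)
m=((hsv[...,1]<90)&(hsv[...,2]>70)).astype(np.uint8)
for c in contours(g,m,(175,220,220,268),60):
    P=onz(g,c[:,0],.010)[:,:2];print('gauge s',cv2.minAreaRect((P*1000).astype(np.float32)))
m=((hsv[...,1]<60)&(hsv[...,2]>150)).astype(np.uint8)
for c in contours(g,m,(270,215,330,275),200):
    c=cv2.convexHull(c);P=onz(g,c[:,0],.008)[:,:2];print('tray s',cv2.minAreaRect((P*1000).astype(np.float32)))
```

```text
upfar [0.564063   0.35437373 0.14202059] 0.0033425986779551495
upnear [0.36086233 0.30785972 0.13829806] 0.006622584648734997
trigend [0.52861835 0.23560372 0.09815551] 0.001278411227910943
top@.1466 [[0.56406934 0.35472181 0.1466    ]]
top@.1466 [[0.36219139 0.3091066  0.1466    ]]
scene@.1466 [[0.56798425 0.34967449 0.1466    ]]
scene@.1466 [[0.37009829 0.29967192 0.1466    ]]
t ((169.87059020996094, 174.91763305664062), (48.15855407714844, 13.232756614685059), 77.47119140625) [[158.1999969482422, 152.8000030517578], [171.10000610351562, 150.0], [181.60000610351562, 197.0], [168.60000610351562, 199.89999389648438]]
s ((368.0154113769531, 207.98703002929688), (37.35987854003906, 10.104880332946777), 49.89908981323242) [[352.1000061035156, 197.0], [359.79998779296875, 190.39999389648438], [383.8999938964844, 219.0], [376.20001220703125, 225.5]]
gauge s ((475.2611083984375, -196.67984008789062), (133.4833221435547, 55.963504791259766), 20.563701629638672)
tray s ((524.091552734375, 71.66923522949219), (167.12770080566406, 91.79134368896484), 10.391881942749023)
```

Run:
```python
from h import *
f=grab_frame('top');g=grab_frame('scene')
for fr,c in((f,[[164.65,151.4],[175.1,198.45]]),(g,[[380.05,222.25],[355.95,193.7]])):
    P=onz(fr,c,.1176);d=P[1]-P[0];print(P.round(4).tolist(),np.linalg.norm(d),np.degrees(np.arctan2(-d[1],-d[0])))
th=np.radians(12.5);ey=-np.array([np.cos(th),np.sin(th),0]);u=np.array([-np.sin(th),np.cos(th),0]);c,s=np.cos(np.radians(38)),np.sin(np.radians(38))
ex=u*c+[0,0,s];ez=-u*s+np.array([0,0,c])
O=np.array([.4837,.2517,.085])
W=lambda p:O+(np.array(p)@np.array([ex,ey,ez]))/1000
print(ex,ey,ez)
for p in([21,0,25],[21,-95,25],[21,16,25],[-13,-43,35],[-91,50,54],[-17,-25,25],[-100,-105,0],[-100,105,0]):
    print(p,W(p).round(4),proj(f,W(p)).round(1),proj(g,W(p)).round(1))
```

```text
[[0.5723, 0.2742, 0.1176], [0.4624, 0.2474, 0.1176]] 0.11308206695851607 13.682847415626114
[[0.5751, 0.2731, 0.1176], [0.4612, 0.2455, 0.1176]] 0.1171777976992722 13.634270778408052
[-0.17055674  0.76933175  0.61566148] [-0.97629601 -0.21643961 -0.        ] [ 0.13325353 -0.60106784  0.78801075]
[21, 0, 25] [0.4834 0.2528 0.1176] [[173.  189.4]] [[361.1 198.9]]
[21, -95, 25] [0.5762 0.2734 0.1176] [[165.  149.7]] [[380.3 222.5]]
[21, 16, 25] [0.4678 0.2494 0.1176] [[174.3 196.1]] [[358.1 195.1]]
[-13, -43, 35] [0.5326 0.23   0.1046] [[184.1 169.2]] [[358.2 216.1]]
[-91, 50, 54] [0.4576 0.1384 0.0715] [[223.4 201.9]] [[316.9 209.4]]
[-17, -25, 25] [0.5143 0.229  0.0942] [[185.1 177.2]] [[355.1 214. ]]
[-100, -105, 0] [0.6033 0.1975 0.0234] [[202.9 144.7]] [[350.6 257.3]]
[-100, 105, 0] [0.3982 0.152  0.0234] [[219.3 225.8]] [[314.9 206. ]]
```

Call:
move_arm --plan '[[[1, -1, 0.3, 0, 0, 0, 1], [1, -1, 0.3, 0, 0, 0, 1], [1, -1, 0.3, 0, 0, 0, 1], [1, -1, 0.3, 0, 0, 0, 1], [1, -1, 0.3, 0, 0, 0, 1], [1, -1, 0.3, 0, 0, 0, 1], [1, -1, 0.3, 0, 0, 0, 1], [1, -1, 0.3, 0, 0, 0, 1], [1, -1, 0.3, 0, 0, 0, 1], [1, -1, 0.3, 0, 0, 0, 1]]]'

```text
clock: 1.4
position: [0.3296, -0.3341, 0.1712]
tool_rot: [3.141, -0.0, 0.337]
force: [0.5, 0.0, -0.4]
grip_width: 0.0854
finger_force: 0.0
```

Call:
move_arm --plan '[[[0.925, -0.416, 0, 0, 0, 0, 1], [0.925, -0.416, 0, 0, 0, 0, 1], [0.925, -0.416, 0, 0, 0, 0, 1], [0.925, -0.416, 0, 0, 0, 0, 1], [0.925, -0.416, 0, 0, 0, 0, 1], [0.925, -0.416, 1, 0, 0, 0, 1], [0.925, -0.416, 1, 0, 0, 0, 1], [0.925, -0.416, 1, 0, 0, 0, 1], [0.925, -0.416, 1, 0, 0, 0, 1], [0.925, -0.416, 1, 0, 0, -0.28, 1]]]'

```text
clock: 2.4
position: [0.477, -0.1948, 0.0706]
tool_rot: [3.141, -0.0, 0.366]
force: [-0.4, -0.1, -0.1]
grip_width: 0.0853
finger_force: 0.0
```

Run:
```python
from h import *
g=grab_frame('scene');s=observe();print(s['position'],s['tool_rot'],s['clock'])
cv2.imwrite('pics/g1.png',cv2.resize(g['color'][190:290,150:260,::-1],None,fx=5,fy=5,interpolation=cv2.INTER_CUBIC))
```

```text
[ 0.47826532 -0.19156105  0.06796126] [-3.13918118e+00  1.71512925e-04  3.72157530e-01] 2.45
```

View pics/g1.png

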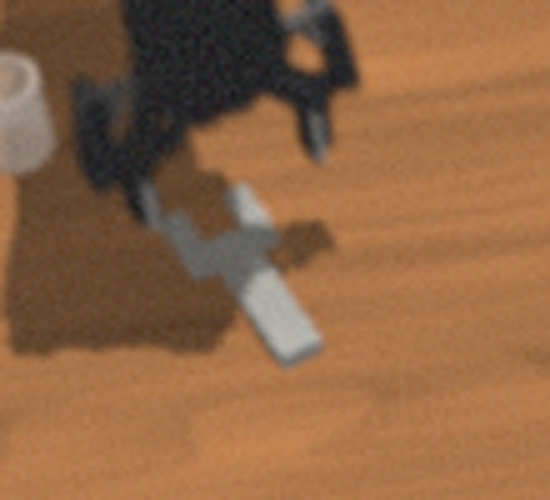

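Both open fingers straddle the gauge's shank (fingertips at crop (150,215) and (318,150), shank around (260,280)), so I descend and grip.

Call:
move_arm --plan '[[[0, 0, 0.83, 0, 0, 0, 1], [0, 0, 0.83, 0, 0, 0, 1], [0, 0, 0.83, 0, 0, 0, 1], [0, 0, 0.6, 0, 0, 0, 1], [0, 0, 0.23, 0, 0, 0, 1], [0, 0, 0, 0, 0, 0, -1], [0, 0, 0, 0, 0, 0, -1], [0, 0, 0, 0, 0, 0, -1], [0, 0, 0, 0, 0, 0, -1], [0, 0, 0, 0, 0, 0, -1]]]' --grip_force 60

```text
clock: 3.45
position: [0.4766, -0.1955, 0.0056]
tool_rot: [3.141, -0.001, 0.366]
force: [-3.1, -0.8, 9.7]
grip_width: 0.022
finger_force: 58.3
```

Call:
move_arm --plan '[[[0, 0, 0, 0, 0, 0, -1], [0, 0, 0, 0, 0, 0, -1], [0, 0, 0, 0, 0, 0, -1], [0, 0, 0, 0, 0, 0, -1], [0, 0, -0.5, 0, 0, 0, -1], [0, 0, -0.5, 0, 0, 0, -1], [0, 0, -0.5, 0, 0, 0, -1], [0, 0, -0.5, 0, 0, 0, -1], [0, 0, -0.5, 0, 0, 0, -1], [0, 0, -0.5, 0, 0, 0, -1]]]'

```text
clock: 4.45
position: [0.4763, -0.1954, 0.0659]
tool_rot: [3.141, -0.0, 0.366]
force: [0.1, -0.2, -4.1]
grip_width: 0.0218
finger_force: 60.1
```

Run:
```python
from h import *
P=[]
for i in range(4):
    g=grab_frame('scene');s=observe();P.append(np.r_[s['position'],s['tool_rot'],s['grip_width'],s['finger_force']])
print(np.round(P,4))
cv2.imwrite('pics/g2.png',cv2.resize(g['color'][190:290,150:260,::-1],None,fx=5,fy=5,interpolation=cv2.INTER_CUBIC))
```

```text
[[ 4.77000e-01 -1.95700e-01  6.72000e-02  3.14040e+00 -1.40000e-03
   3.65900e-01  2.16000e-02  6.01540e+01]
 [ 4.77000e-01 -1.95700e-01  6.63000e-02  3.14030e+00 -1.50000e-03
   3.66000e-01  2.20000e-02  6.01392e+01]
 [ 4.76700e-01 -1.95500e-01  6.56000e-02  3.14090e+00 -1.00000e-03
   3.65900e-01  2.14000e-02  6.01380e+01]
 [ 4.76400e-01 -1.95400e-01  6.51000e-02  3.14140e+00 -3.00000e-04
   3.66000e-01  2.16000e-02  6.01379e+01]]
```

View pics/g2.png

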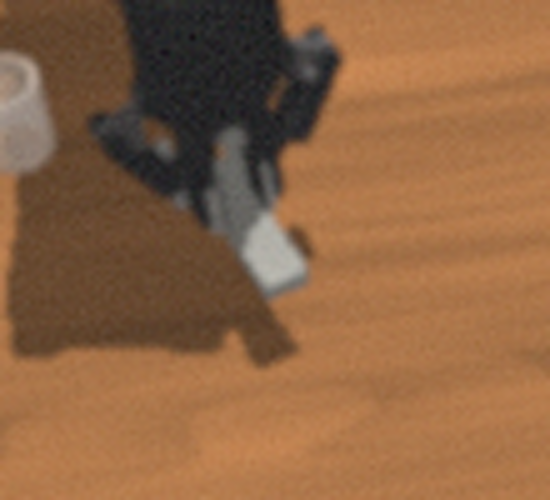

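Gauge held, with the shank end at crop (290,275). I carry it to the tray.

Call:
move_arm --plan '[[[0.2, -0.4, 0, 0, 0, 0, -1], [0.45, -0.75, 0, 0, 0, 0, -1], [0.55, -0.9, 0, 0, 0, 0, -1], [0.55, -0.9, 0, 0, 0, 0, -1], [0.55, -0.9, 0, 0, 0, 0, -1], [0.55, -0.9, 0, 0, 0, 0, -1], [0.55, -0.9, 0, 0, 0, 0, -1], [0.55, -0.9, 0, 0, 0, 0, -1], [0.55, -0.9, 0, 0, 0, 0, -1], [0.5, -0.95, 0, 0, 0, 0, -1]]]'

```text
clock: 5.65
position: [0.5093, -0.0011, 0.0644]
tool_rot: [-3.141, 0.001, 0.367]
force: [0.5, -0.2, -3.1]
grip_width: 0.0218
finger_force: 60.1
```

Call:
move_arm --plan '[[[0.55, -0.9, 0, 0, 0, 0, -1], [0.55, -0.9, 0, 0, 0, 0, -1], [0.55, -0.9, 0, 0, 0, 0, -1], [0.5, -0.45, 0, 0, 0, 0, -1], [0.475, -0.125, 0, 0, 0, 0, -1], [0, 0, 0, 0, 0, 0.4, -1], [0, 0, 0, 0, 0, 0.5, -1], [0, 0, 0, 0, 0, 0.5, -1], [0, 0, 0, 0, 0, 0.35, -1], [0, 0, 0, 0, 0, 0, -1]]]'

```text
clock: 6.65
position: [0.5353, 0.0768, 0.0648]
tool_rot: [3.141, 0.0, 0.182]
force: [0.7, 0.1, -3.6]
grip_width: 0.0218
finger_force: 60.1
```

Run:
```python
from h import *
g=grab_frame('scene');f=grab_frame('top');s=observe();p=np.array(s['position']);print(p,s['tool_rot'],s['clock'],s['finger_force'])
y=s['tool_rot'][2];d=-np.array([np.cos(y),np.sin(y),0]);n=np.array([-d[1],d[0],0])
B=np.array([*p[:2],p[2]-.0055])
# expected gauge points (top face)
for a,b in((-60,12),(-60,-12),(65,26),(65,-26)):
    P=B+d*a/1e3+n*b/1e3+[0,0,.012];print((a,b),proj(g,P).round(1),proj(f,P).round(1))
a=cv2.resize(g['color'][190:290,250:350,::-1],None,fx=5.5,fy=5.5,interpolation=cv2.INTER_CUBIC)
cv2.imwrite('pics/p1.png',a)
```

```text
[0.53522881 0.07700562 0.06484626] [3.14147965e+00 8.62918512e-05 1.83702528e-01] 6.75 60.11121869087219
(-60, 12) [[307.2 250.7]] [[250.  145.5]]
(-60, -12) [[315.7 248.1]] [[240.3 147.1]]
(65, 26) [[283.8 218.8]] [[264.2 195. ]]
(65, -26) [[301.1 213.9]] [[243.1 198.5]]
```

View pics/p1.png

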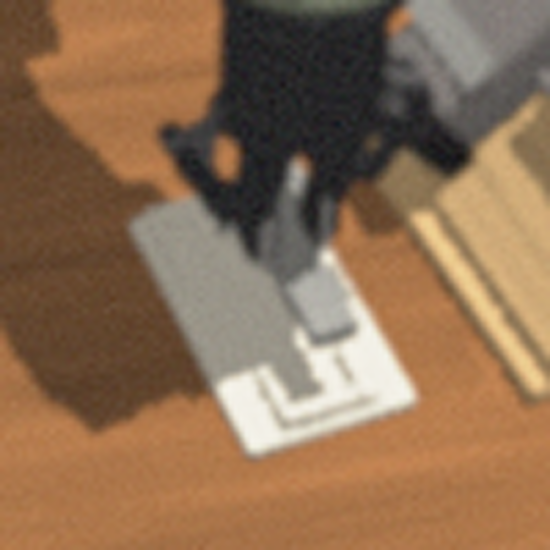

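Gauge is above the tray with its fork towards the robot. The narrow bracket's end line runs from crop (285,428) to (375,402). I check the bay origin from the bracket lines before lowering.

Run:
```python
from h import *
g=grab_frame('scene');s=observe();print(s['position'])
B=lambda u:np.array([260+(u[0]+.5)/4.4-.5,155+(u[1]+.5)/4.4-.5])
y=.1824;d=-np.array([np.cos(y),np.sin(y)]);n=np.array([-d[1],d[0]])
O=np.array([.526,.0735])
for nm,u in(('wideL',(90,328)),('wideR',(178,308)),('narL',(180,495)),('narR',(255,475))):
  for z in (.008,.018):
    q=onz(g,B(u),z)[0,:2]-O;print(nm,z,(q@d*1e3).round(1),(q@n*1e3).round(1))
```

```text
[0.53519118 0.07704798 0.06487271]
wideL 0.008 75.4 26.1
wideL 0.018 67.2 29.5
wideR 0.008 71.0 -35.0
wideR 0.018 62.9 -30.9
narL 0.008 -69.5 25.3
narL 0.018 -76.1 28.8
narR 0.008 -72.2 -23.7
narR 0.018 -78.7 -19.7
```

Call:
move_arm --plan '[[[-0.485, 0.09, 0, 0, 0, 0, -1], [0, 0, 0, 0, 0, 0, -1], [0, 0, 0.5, 0, 0, 0, -1], [0, 0, 0.6, 0, 0, 0, -1], [0, 0, 0.6, 0, 0, 0, -1], [0, 0, 0.4, 0, 0, 0, -1], [0, 0, 0.3, 0, 0, 0, -1], [0, 0, 0.1, 0, 0, 0, -1], [0, 0, 0, 0, 0, 0, -1], [0, 0, 0, 0, 0, 0, -1]]]'

```text
clock: 7.8
position: [0.5261, 0.0737, 0.0152]
tool_rot: [-3.142, -0.0, 0.183]
force: [0.7, 0.2, -4.2]
grip_width: 0.0215
finger_force: 60.1
```

Run:
```python
from h import *
g=grab_frame('scene');s=observe();print(s['position'],s['force'])
a=cv2.resize(g['color'][190:290,250:350,::-1],None,fx=5.5,fy=5.5,interpolation=cv2.INTER_CUBIC)
cv2.imwrite('pics/p2.png',a)
```

```text
[0.5261781  0.07374803 0.01527173] [ 0.96420879 -0.24564473 -3.1734669 ]
```

View pics/p2.png

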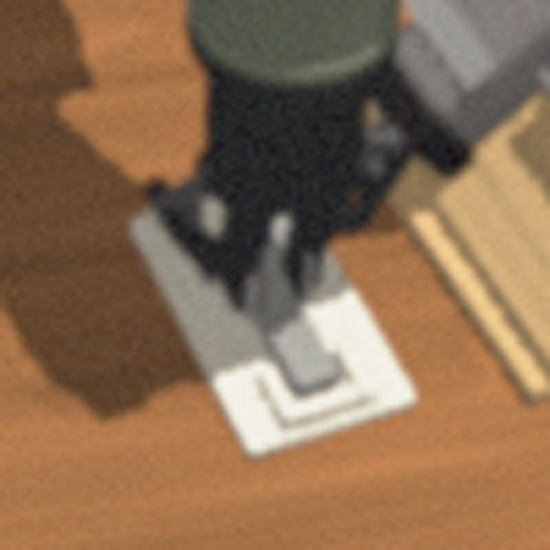

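The shank end (crop (310,388)) is inside the narrow bracket with no contact force. I lower the last bit, release and lift.

Call:
move_arm --plan '[[[0, 0, 0.08, 0, 0, 0, -1], [0, 0, 0, 0, 0, 0, -1], [0, 0, 0, 0, 0, 0, -0.2], [0, 0, 0, 0, 0, 0, 0.2], [0, 0, 0, 0, 0, 0, 0.2], [0, 0, 0, 0, 0, 0, 0.2], [0, 0, -0.5, 0, 0, 0, 0.2], [0, 0, -1, 0, 0, 0, 0.2], [0, 0, -1, 0, 0, 0, 0.2], [0, 0, -1, 0, 0, 0, 1]]]'

```text
clock: 8.85
position: [0.5259, 0.0737, 0.0847]
tool_rot: [-3.142, -0.0, 0.183]
force: [-0.8, 0.0, 0.3]
grip_width: 0.0641
finger_force: 0.0
```

Call:
move_arm --plan '[[[-0.5, 1, -1, 0, 0, 0, 1], [-0.5, 1, -1, 0, 0, 0, 1], [-0.5, 1, -1, 0, 0, 0, 1], [-0.5, 1, -1, 0, 0, 0, 1], [0, 0, -1, 0, 0, 0, 1], [0, 0, -1, 0, 0, 0, 1], [0, 0, -1, 0, 0, 0, 1], [0, 0, -1, 0, 0, 0, 1], [0, 0, -1, 0, 0, 0, 1], [0, 0, -1, 0, 0, 0, 1]]]'

```text
clock: 9.85
position: [0.5007, -0.0123, 0.2849]
tool_rot: [-3.142, -0.0, 0.183]
force: [-0.1, -0.4, -0.2]
grip_width: 0.0854
finger_force: 0.0
```

Run:
```python
from h import *
g=grab_frame('scene');f=grab_frame('top');s=observe();print(s['position'],s['tool_rot'],s['qpos'],s['clock'])
a=cv2.resize(g['color'][210:280,270:330,::-1],(480,560),interpolation=cv2.INTER_CUBIC)
b=cv2.resize(f['color'][135:215,220:280,::-1],(420,560),interpolation=cv2.INTER_CUBIC)
cv2.imwrite('pics/p3.png',cv2.resize(np.hstack([a,b]),None,fx=.88,fy=.88))
th=np.radians(13.6);ey=-np.array([np.cos(th),np.sin(th),0]);u=np.array([-np.sin(th),np.cos(th),0]);c,s_=np.cos(np.radians(38)),np.sin(np.radians(38))
ex=u*c+[0,0,s_];ez=-u*s_+np.array([0,0,c])
G=np.array([.4827,.2512,.1176])   # grip origin
# squeeze centre: scanner x midpoint between back 37 and pad -17 =10, y=-25 ; rel grip x=-11
C=lambda z:G+ex*(-.011)+ey*(-.027)+ez*(z-.025)
for z in(.008,.010,.1,.15):print(z,C(z).round(4))
# tool z=-ez, tool y=+-ex
for sg in(1,-1):
    Rt=np.c_[np.cross(sg*ex,-ez),sg*ex,-ez];print(sg,R.from_matrix(Rt).as_euler('xyz').round(3))
    Rc=rot(s['tool_rot']);print('rotvec tool deg',np.degrees(R.from_matrix(Rc.T@Rt).as_rotvec()).round(2),'C rel in tool(m)',[(Rc.T@(C(z)-s['position'])).round(4).tolist() for z in(.01,.1)])
```

```text
[ 0.50185686 -0.01226141  0.28622151] [ 3.14119178 -0.00405756  0.18259028] [-0.06973694  0.26246407 -0.02947755  1.85181351  0.0090233   1.023365
 -1.4910778 ] 9.95
0.008 [0.5085 0.2593 0.0974]
0.01 [0.5088 0.2581 0.099 ]
0.1 [0.5218 0.2042 0.1699]
0.15 [0.5291 0.1743 0.2093]
1 [ 2.478  0.    -2.904]
rotvec tool deg [ -1.92 -57.7  167.43] C rel in tool(m) [[0.0552, -0.2647, 0.1873], [0.0585, -0.2093, 0.1164]]
-1 [-2.478  0.     0.237]
rotvec tool deg [38.02 -1.26 -2.95] C rel in tool(m) [[0.0552, -0.2647, 0.1873], [0.0585, -0.2093, 0.1164]]
```

View pics/p3.png

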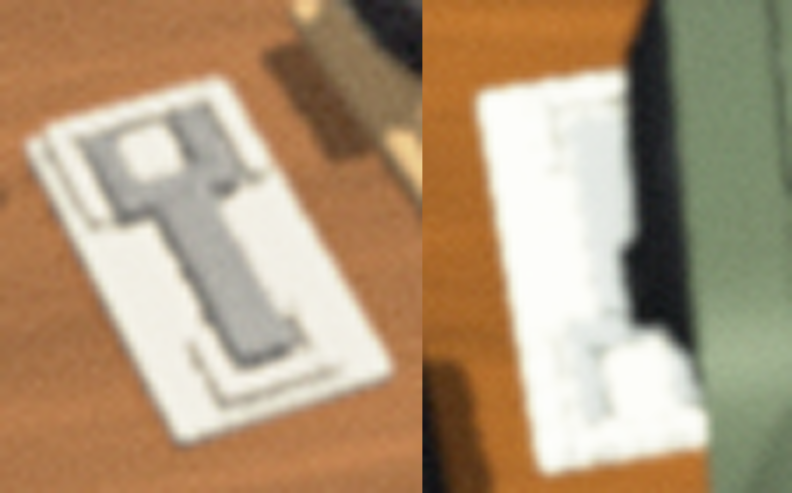

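The gauge lies flat in the bay: fork inside the wide bracket (crop (165,165)), shank end inside the narrow one (265,350). Now I tilt the tool square to the board.

Call:
move_arm --plan '[[[0, 0, 0, 0.9, -0.03, -0.07, 1], [0, 0, 0, 0.9, -0.03, -0.07, 1], [0, 0, 0, 0.9, -0.03, -0.07, 1], [0, 0, 0, 0.9, -0.03, -0.07, 1], [0, 0, 0, 0.9, -0.03, -0.07, 1], [0, 0, 0, 0.9, -0.03, -0.07, 1], [0, 0, 0, 0.93, -0.03, -0.07, 1], [0, 0, 0, 0, 0, 0, 1], [0, 0, 0, 0, 0, 0, 1], [0, 0, 0, 0, 0, 0, 1]]]'

```text
clock: 10.95
position: [0.501, -0.0116, 0.2837]
tool_rot: [-2.48, 0.004, 0.239]
force: [0.4, 0.9, -0.4]
grip_width: 0.0854
finger_force: 0.0
```

```bash
cat > rel.py <<'E'
from h import *
s=observe()
th=np.radians(13.6);ey=-np.array([np.cos(th),np.sin(th),0]);u=np.array([-np.sin(th),np.cos(th),0]);c,s_=np.cos(np.radians(38)),np.sin(np.radians(38))
ex=u*c+[0,0,s_];ez=-u*s_+np.array([0,0,c]);G=np.array([.4827,.2512,.1176])
C=lambda z:G+ex*(-.011)+ey*(-.029)+ez*(z-.025)
Rt=np.c_[np.cross(-ex,-ez),-ex,-ez];Rc=rot(s['tool_rot'])
print(s['position'],s['tool_rot'],s['force'],s['clock'],s['qpos'].round(2))
print('turn deg',np.degrees(R.from_matrix(Rc.T@Rt).as_rotvec()).round(2))
for z in(.01,.09):print(z,(Rt.T@(C(z)-s['position'])/.02).round(2),'units')
E
python3 rel.py
```

```text
[ 0.50104322 -0.0115776   0.28371852] [-2.48039309  0.00359053  0.23851878] [ 0.37454881  0.8754425  -0.41253592] 10.95 [ 0.34  0.48 -0.12  1.72 -0.54  1.32 -0.87]
turn deg [ 0.12  0.2  -0.07]
0.01 [ 3.65 -4.57 15.29] units
0.09 [ 3.65 -4.57 11.29] units
```

Call:
move_arm --plan '[[[0.37, -0.46, 1, 0, 0, 0, 1], [0.37, -0.46, 1, 0, 0, 0, 1], [0.37, -0.46, 1, 0, 0, 0, 1], [0.37, -0.46, 1, 0, 0, 0, 1], [0.37, -0.46, 1, 0, 0, 0, 1], [0.36, -0.46, 1, 0, 0, 0, 1], [0.36, -0.46, 1, 0, 0, 0, 1], [0.36, -0.45, 1, 0, 0, 0, 1], [0.36, -0.45, 1, 0, 0, 0, 1], [0.36, -0.45, 1, 0, 0, 0, 1]]]'

```text
clock: 11.95
position: [0.5256, 0.1963, 0.1821]
tool_rot: [-2.48, 0.002, 0.239]
force: [0.6, 0.6, -0.5]
grip_width: 0.0855
finger_force: 0.0
```

```bash
python3 - <<'E'
from h import *
g=grab_frame('scene')
cv2.imwrite('pics/s1.png',cv2.resize(g['color'][130:260,290:430,::-1],None,fx=4.4,fy=4.4,interpolation=cv2.INTER_CUBIC))
E
python3 rel.py
```

```text
[0.52459841 0.19976353 0.18104453] [-2.47794547  0.00362257  0.2424361 ] [-3.39089779  3.55141766 -1.50475465] 12.0 [ 0.06  0.6  -0.24  1.83 -0.68  0.93 -1.  ]
turn deg [-0.02  0.34  0.1 ]
0.01 [0.02 0.15 5.09] units
0.09 [0.02 0.15 1.09] units
```

View pics/s1.png

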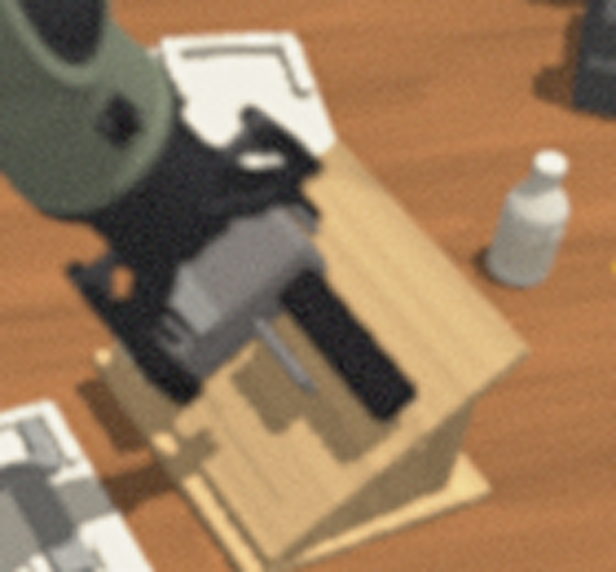

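The gripper's tips are near crop (190,345) and (310,200), around the head. I check that against the projected TCP.

```bash
python3 - <<'E'
from h import *
g=grab_frame('scene');s=observe();p=np.array(s['position']);Rc=rot(s['tool_rot'])
for n,o in(('tcp',[0,0,0]),('f+',[0,.045,-.013]),('f-',[0,-.045,-.013]),('body',[0,0,-.073])):
    q=p+Rc@o;print(n,q.round(3),((proj(g,q)-[290,130])*4.4).round(0))
print(s['force'],s['finger_force'])
E
python3 rel.py
```

```text
tcp [0.525 0.198 0.182] [[263. 285.]]
f+ [0.535 0.156 0.164] [[195. 328.]]
f- [0.518 0.225 0.22 ] [[314. 223.]]
body [0.536 0.155 0.239] [[207. 233.]]
[-0.16290421 -0.60075789 -0.32136219] 0.0
[0.52451881 0.19817746 0.18165636] [-2.47818856  0.00376724  0.24256512] [-0.16290421 -0.60075789 -0.32136219] 12.05 [ 0.06  0.6  -0.24  1.83 -0.68  0.93 -1.  ]
turn deg [-0.01  0.35  0.1 ]
0.01 [0.04 0.1  5.16] units
0.09 [0.04 0.1  1.16] units
```

The projection matches, since the head simply shows between the open fingers. I descend around grip and trigger.

Call:
move_arm --plan '[[[0.04, 0.1, 0.7, 0, 0.06, 0, 1], [0, 0, 0.8, 0, 0, 0, 1], [0, 0, 0.8, 0, 0, 0, 1], [0, 0, 0.7, 0, 0, 0, 1], [0, 0, 0.6, 0, 0, 0, 1], [0, 0, 0.5, 0, 0, 0, 1], [0, 0, 0.5, 0, 0, 0, 1], [0, 0, 0.3, 0, 0, 0, 1], [0, 0, 0.2, 0, 0, 0, 1], [0, 0, 0, 0, 0, 0, 1]]]'

```text
clock: 13.05
position: [0.5122, 0.2544, 0.0998]
tool_rot: [-2.478, -0.0, 0.234]
force: [0.2, -0.4, 0.4]
grip_width: 0.0857
finger_force: 0.0
```

```bash
python3 - <<'E'
from h import *
g=grab_frame('scene')
cv2.imwrite('pics/s2.png',cv2.resize(g['color'][130:260,290:430,::-1],None,fx=4.4,fy=4.4,interpolation=cv2.INTER_CUBIC))
E
python3 rel.py
```

```text
[0.51240917 0.25419836 0.10003456] [-2.47842595e+00 -7.99712366e-04  2.33546784e-01] [-0.93896677 -0.18540047  1.06552616] 13.1 [ 0.    0.72 -0.3   1.89 -0.76  0.71 -0.94]
turn deg [ 0.   -0.17 -0.14]
0.01 [-0.03 -0.15  0.18] units
0.09 [-0.03 -0.15 -3.82] units
```

View pics/s2.png

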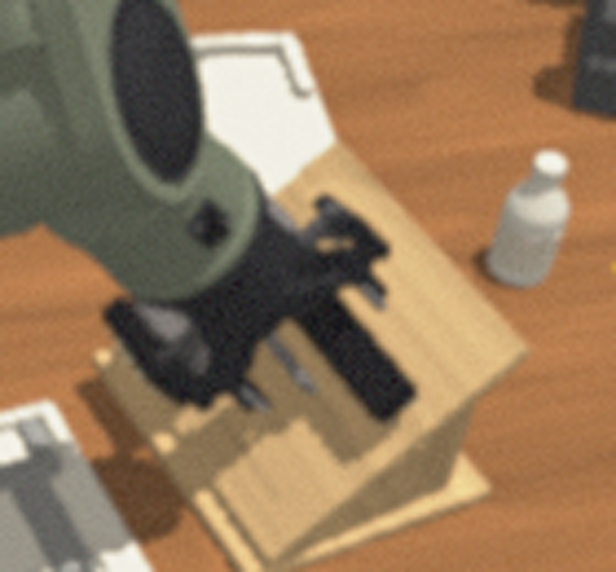

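Fingers straddle both: one tip in front of the trigger at crop (255,395), the other behind the grip at (375,290). A small correction, then squeeze.

Call:
move_arm --plan '[[[-0.03, -0.15, 0.15, 0, 0, 0, 1], [0, 0, 0, 0, 0, 0, 0.3], [0, 0, 0, 0, 0, 0, 0.3], [0, 0, 0, 0, 0, 0, 0.3], [0, 0, 0, 0, 0, 0, 0.2], [0, 0, 0, 0, 0, 0, 0.1], [0, 0, 0, 0, 0, 0, -0.1], [0, 0, 0, 0, 0, 0, -0.3], [0, 0, 0, 0, 0, 0, -0.5], [0, 0, 0, 0, 0, 0, -0.5]]]' --grip_force 30

```text
clock: 14.1
position: [0.5104, 0.2617, 0.1033]
tool_rot: [-2.472, -0.003, 0.237]
force: [-7.0, 5.2, 44.3]
grip_width: 0.0458
finger_force: 25.7
```

Call:
move_arm --plan '[[[0, -0.08, -0.15, 0, 0, 0, -0.5], [0, -0.08, -0.15, 0, 0, 0, -0.5], [0, 0, 0, 0, 0, 0, -1], [0, 0, 0, 0, 0, 0, -1], [0, 0, 0, 0, 0, 0, -1], [0, 0, 0, 0, 0, 0, -1], [0, 0, 0, 0, 0, 0, -1], [0, 0, 0, 0, 0, 0, -1], [0, 0, 0, 0, 0, 0, -1], [0, 0, 0, 0, 0, 0, -1]]]'

```text
clock: 15.1
position: [0.51, 0.2599, 0.1064]
tool_rot: [-2.476, -0.0, 0.237]
force: [2.5, 23.7, -16.3]
grip_width: 0.0438
finger_force: 42.7
```

```bash
python3 rel.py; python3 -c "
from h import *
g=grab_frame('scene');cv2.imwrite('/tmp/sq.png',g['color'][:,:,::-1]);s=observe();print(s['grip_width'],s['finger_force'])"
```

```text
[0.50996108 0.2598741  0.10639512] [-2.47555529e+00 -4.52680965e-04  2.36776706e-01] [  2.49116409  23.70413759 -16.27847001] 15.1 [-0.    0.71 -0.3   1.89 -0.76  0.72 -0.95]
turn deg [-0.16 -0.04 -0.01]
0.01 [0.02 0.28 0.25] units
0.09 [ 0.02  0.28 -3.75] units
0.04408609580030138 42.68676835577935
```

Width 43.8 mm at over 40 N means the trigger is fully in (8 N is enough). I release and retreat along the tool axis.

Call:
move_arm --plan '[[[0, 0, 0, 0, 0, 0, 0.3], [0, 0, 0, 0, 0, 0, 1], [0, 0, 0, 0, 0, 0, 1], [0, 0, 0, 0, 0, 0, 1], [0, 0, 0, 0, 0, 0, 1], [0, 0, -0.4, 0, 0, 0, 1], [0, 0, -0.8, 0, 0, 0, 1], [0, 0, -1, 0, 0, 0, 1], [0, 0, -1, 0, 0, 0, 1], [0, 0, -1, 0, 0, 0, 1]]]'

```text
clock: 16.15
position: [0.5232, 0.2058, 0.1735]
tool_rot: [-2.479, -0.001, 0.233]
force: [0.3, 0.0, -0.2]
grip_width: 0.0856
finger_force: 0.0
```

Call:
move_arm --plan '[[[0, 0, -1, 0, 0, 0, 1], [0, 0, -1, 0, 0, 0, 1], [0, 0, -1, 0, 0, 0, 1], [0, 0, -1, 0, 0, 0, 1], [0, 0, -1, 0, 0, 0, 1], [0, 0, -1, 0, 0, 0, 1], [0, 0, -0.7, 0, 0, 0, 1], [0, 0, -0.3, 0, 0, 0, 1], [0, 0, 0, 0, 0, 0, 1], [0, 0, 0, 0, 0, 0, 1]]]'

```text
clock: 17.15
position: [0.5425, 0.1232, 0.2824]
tool_rot: [-2.478, -0.0, 0.234]
force: [-1.0, -0.1, -0.1]
grip_width: 0.0855
finger_force: 0.0
```

Run:
```python
from h import *
g=grab_frame('scene');s=observe();print(s['position'],s['force'],s['clock'],s['grip_width'])
a=cv2.cvtColor(cv2.imread('/tmp/scene0.png'),cv2.COLOR_BGR2RGB)
q=cv2.imread('/tmp/sq.png')[:,:,::-1]
hs=lambda c:cv2.cvtColor(np.ascontiguousarray(c),cv2.COLOR_RGB2HSV)
def trig(c):   # grey trigger tip region
    h=hs(c);m=((h[...,1]<70)&(h[...,2]>60)).astype(np.uint8);k=m[205:222,350:366];ys,xs=np.nonzero(k);return len(xs),(xs.mean()+350 if len(xs) else 0),(ys.mean()+205 if len(xs) else 0)
print('start',trig(a),'squeezed',trig(q),'now',trig(g['color']))
# gauge in tray
m=(hs(g['color'])[...,2]<185).astype(np.uint8)&(hs(g['color'])[...,1]<60)
for c in contours(g,m,(278,215,322,262),80):
    P=onz(g,c[:,0],.019)[:,:2];print('gauge',cv2.minAreaRect((P*1000).astype(np.float32)))
# other things: changed pixels vs start, away from arm
d=cv2.absdiff(a,g['color']).max(2)
for n,b in(('bar',(100,240,140,290)),('tubeA',(138,198,165,228)),('tubeB',(210,288,238,320)),('caliper',(105,330,200,368)),('marker',(412,260,450,298)),('bottle',(400,162,422,196))):
    print(n,(d[b[1]:b[3],b[0]:b[2]]>45).sum())
```

```text
[0.54244425 0.12333763 0.28229786] [0.82649196 0.32179197 0.33432718] 17.2 0.08557466187812965
start (60, np.float64(355.21666666666664), np.float64(211.53333333333333)) squeezed (78, np.float64(358.3205128205128), np.float64(211.87179487179486)) now (59, np.float64(355.271186440678), np.float64(211.64406779661016))
gauge ((524.8262939453125, 59.259605407714844), (76.38292694091797, 131.51318359375), 89.4256820678711)
bar 0
tubeA 0
tubeB 21
caliper 0
marker 0
bottle 0
```

```bash
python3 -c "
from workcell import *
print(job_done())"
```

```text
the job is handed in; nothing more can be done
None
```

I laid the gauge flat in the tray bay with its fork in the wide end, squeezed the trigger in and let it spring back, and handed the job in at about 17 s of robot time. The full squeeze is inferred from the 43.8 mm finger width and 43 N on the pad (about 8 N needed), not seen directly. During it the fingertips pressed on the scanner board, with up to 45 N at the wrist. The other loose things showed no sign of having moved.

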